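# Fill the heater's empty wells and hold its lid at the balance point

## Task

Get the tube heater ready for its run: stand a red-capped spare from the rack fully down in each empty well and let go of it, leaving the blue-capped tubes as they are. Then take the thrown-back lid by its handle and swing it gently forward to its balance point, where it would fall neither way, so that I can hook the loose lid stay onto it without load. Finish while still holding the lid there by the handle; do not let it drop or slam, and leave the other things on the bench alone.

Things in the scene. Friction and masses are not known exactly. Their poses are not given: they have to be found in the camera images.
- tube_heater: white dry-block tube heater, 240 x 196 mm, rim 100 mm high, fixed; origin on the worktop under its middle, x axis from its sloping control panel (robot's side) to the lid hinge at the rear, y to its left. In its top sit three aluminium blocks side by side (52 mm apart along y, order varies), each with a front and a rear well 54 mm apart along x: six wells, two of them empty. A loose steel lid stay hangs on its right side.
- lid_hinge (a point): middle of the lid's hinge line, which runs along the heater's y axis at its rear, 85 mm behind the heater's origin and 100 mm above the worktop.
- lid (a joint): angle of the clear smoke-grey box lid (150 x 190 x 56 mm, 0.3 to 0.55 kg), rad: 0 shut, growing as it opens, 1.80 thrown back on its stop (start). It balances at 1.10, its weight right above the hinge and its broad top leaning 27 degrees from upright towards the robot; on either side of that it falls back or shut. Hardly any hinge friction; turning it takes about 2 N at the handle.
- lid_handle (a point): middle of the lid's black handle: a round bar 12 mm thick, 84 mm long between its end posts, parallel to the hinge, axis 36 mm off the lid's front wall, 188 mm from the hinge line. Lid thrown back: bar on top of the lid, 71 mm behind the hinge line and 174 mm above it. Lid at its balance point: 57 mm in front of the hinge line and 179 mm above it.
- spare_0_center (a point): spare, red cap, standing in the white test-tube rack (75 mm high, tube feet 4 mm above the worktop): capped test tube, 120 mm tall, glass 16 mm wide with a round foot, cap 19 mm wide over its top 20 mm; point half-way up its axis, 60 mm above its foot; its z axis points up to the cap.
- spare_1_center (a point): the other spare, red cap, in the same rack: capped test tube, 120 mm tall, glass 16 mm wide with a round foot, cap 19 mm wide over its top 20 mm; point half-way up its axis, 60 mm above its foot; its z axis points up to the cap.
- well_a_front (a point): mouth centre of the front well of aluminium block a; the well is a vertical blind hole 19 mm wide and 72 mm deep with a 2.5 mm chamfer, its mouth 95 mm above the worktop. Same frame axes as the heater; a tube fully down in it has its foot 72 mm below the mouth.
- well_a_rear (a point): mouth centre of the rear well of aluminium block a; the well is a vertical blind hole 19 mm wide and 72 mm deep with a 2.5 mm chamfer, its mouth 95 mm above the worktop. Same frame axes as the heater; a tube fully down in it has its foot 72 mm below the mouth.
- well_b_front (a point): mouth centre of the front well of aluminium block b; the well is a vertical blind hole 19 mm wide and 72 mm deep with a 2.5 mm chamfer, its mouth 95 mm above the worktop. Same frame axes as the heater; a tube fully down in it has its foot 72 mm below the mouth.
- well_b_rear (a point): mouth centre of the rear well of aluminium block b; the well is a vertical blind hole 19 mm wide and 72 mm deep with a 2.5 mm chamfer, its mouth 95 mm above the worktop. Same frame axes as the heater; a tube fully down in it has its foot 72 mm below the mouth.
- well_c_front (a point): mouth centre of the front well of aluminium block c; the well is a vertical blind hole 19 mm wide and 72 mm deep with a 2.5 mm chamfer, its mouth 95 mm above the worktop. Same frame axes as the heater; a tube fully down in it has its foot 72 mm below the mouth.
- well_c_rear (a point): mouth centre of the rear well of aluminium block c; the well is a vertical blind hole 19 mm wide and 72 mm deep with a 2.5 mm chamfer, its mouth 95 mm above the worktop. Same frame axes as the heater; a tube fully down in it has its foot 72 mm below the mouth.
- full_0_center (a point): blue-capped tube already standing in one of the wells: capped test tube, 120 mm tall, glass 16 mm wide with a round foot, cap 19 mm wide over its top 20 mm; point half-way up its axis, 60 mm above its foot; its z axis points up to the cap.
- full_1_center (a point): blue-capped tube already standing in one of the wells: capped test tube, 120 mm tall, glass 16 mm wide with a round foot, cap 19 mm wide over its top 20 mm; point half-way up its axis, 60 mm above its foot; its z axis points up to the cap.
- full_2_center (a point): blue-capped tube already standing in one of the wells: capped test tube, 120 mm tall, glass 16 mm wide with a round foot, cap 19 mm wide over its top 20 mm; point half-way up its axis, 60 mm above its foot; its z axis points up to the cap.
- full_3_center (a point): blue-capped tube already standing in one of the wells: capped test tube, 120 mm tall, glass 16 mm wide with a round foot, cap 19 mm wide over its top 20 mm; point half-way up its axis, 60 mm above its foot; its z axis points up to the cap.
- rack: white plastic test-tube rack, 58 x 180 x 75 mm, fixed, origin under its middle, long along its y axis.
- spray: white spray bottle with a purple collar, 196 mm tall, bystander; origin under its foot.
- dropper: brown dropper bottle, 98 mm tall, bystander; origin under its foot.
- bench_timer: white bench timer, 58 x 58 x 16 mm, bystander; origin under its middle.
- flask: conical glass flask, 112 mm tall, bystander; origin under its foot.

How it is judged:
On the way, in this order (a step that is already met when the one before it is completed fails the run):
1. both empty wells hold a spare tube, fully down and let go, the lid still thrown back (((horizontal distance between spare_0_center and well_a_front below 0.005 m and z of spare_0_center in the frame of well_a_front below -0.008 m) or (horizontal distance between spare_0_center and well_a_rear below 0.005 m and z of spare_0_center in the frame of well_a_rear below -0.008 m) or (horizontal distance between spare_0_center and well_b_front below 0.005 m and z of spare_0_center in the frame of well_b_front below -0.008 m) or (horizontal distance between spare_0_center and well_b_rear below 0.005 m and z of spare_0_center in the frame of well_b_rear below -0.008 m) or (horizontal distance between spare_0_center and well_c_front below 0.005 m and z of spare_0_center in the frame of well_c_front below -0.008 m) or (horizontal distance between spare_0_center and well_c_rear below 0.005 m and z of spare_0_center in the frame of well_c_rear below -0.008 m)) and ((horizontal distance between spare_1_center and well_a_front below 0.005 m and z of spare_1_center in the frame of well_a_front below -0.008 m) or (horizontal distance between spare_1_center and well_a_rear below 0.005 m and z of spare_1_center in the frame of well_a_rear below -0.008 m) or (horizontal distance between spare_1_center and well_b_front below 0.005 m and z of spare_1_center in the frame of well_b_front below -0.008 m) or (horizontal distance between spare_1_center and well_b_rear below 0.005 m and z of spare_1_center in the frame of well_b_rear below -0.008 m) or (horizontal distance between spare_1_center and well_c_front below 0.005 m and z of spare_1_center in the frame of well_c_front below -0.008 m) or (horizontal distance between spare_1_center and well_c_rear below 0.005 m and z of spare_1_center in the frame of well_c_rear below -0.008 m)) and contact force between the fingers and spare_0 below 0.1 N and contact force between the fingers and spare_1 below 0.1 N and value of joint lid above 1.6 rad), for 0.2 s.
2. the lid is held by the fingers at its balance point (value of joint lid between 1.03 and 1.17 rad and velocity of joint lid between -0.05 and 0.05 rad/s and contact force between the fingers and lid above 0.5 N), for 0.3 s.
At the end, for the whole second after the job is handed in: Both wells that were empty hold a spare, on axis within 5 mm, fully down within 4 mm and untouched; the gripper still holds the lid (over 0.5 N on it), still and within 0.07 rad (4 degrees) of its balance point (all of step 2 and ((horizontal distance between spare_0_center and well_a_front below 0.005 m and z of spare_0_center in the frame of well_a_front below -0.008 m) or (horizontal distance between spare_0_center and well_a_rear below 0.005 m and z of spare_0_center in the frame of well_a_rear below -0.008 m) or (horizontal distance between spare_0_center and well_b_front below 0.005 m and z of spare_0_center in the frame of well_b_front below -0.008 m) or (horizontal distance between spare_0_center and well_b_rear below 0.005 m and z of spare_0_center in the frame of well_b_rear below -0.008 m) or (horizontal distance between spare_0_center and well_c_front below 0.005 m and z of spare_0_center in the frame of well_c_front below -0.008 m) or (horizontal distance between spare_0_center and well_c_rear below 0.005 m and z of spare_0_center in the frame of well_c_rear below -0.008 m)) and ((horizontal distance between spare_1_center and well_a_front below 0.005 m and z of spare_1_center in the frame of well_a_front below -0.008 m) or (horizontal distance between spare_1_center and well_a_rear below 0.005 m and z of spare_1_center in the frame of well_a_rear below -0.008 m) or (horizontal distance between spare_1_center and well_b_front below 0.005 m and z of spare_1_center in the frame of well_b_front below -0.008 m) or (horizontal distance between spare_1_center and well_b_rear below 0.005 m and z of spare_1_center in the frame of well_b_rear below -0.008 m) or (horizontal distance between spare_1_center and well_c_front below 0.005 m and z of spare_1_center in the frame of well_c_front below -0.008 m) or (horizontal distance between spare_1_center and well_c_rear below 0.005 m and z of spare_1_center in the frame of well_c_rear below -0.008 m)) and contact force between the fingers and spare_0 below 0.1 N and contact force between the fingers and spare_1 below 0.1 N); the arm keeps its last pose, push and grip.
It fails at once if the lid dropped forward well past its balance point (value of joint lid below 0.8 rad).
It fails at once if the lid swung faster than 2 rad/s (fell or slammed) (velocity of joint lid above 2 rad/s or velocity of joint lid below -2 rad/s).
It fails at once if the blue-capped tubes were moved out of place (over 15 mm) (distance of any of full_0_center, full_1_center, full_2_center, full_3_center from where it was at the start of the episode above 0.015 m).
It fails at once if the spray bottle, flask, dropper bottle or timer was pushed over 20 mm (distance of any of spray, flask, dropper, bench_timer from where it was at the start of the episode above 0.02 m).
It also fails if it takes over 72 s, if anything falls off the work surface, if the arm or the gripper's body presses on something with over 40 N, if the wrist force passes 120 N, or if a joint passes its speed limit or range.

## Robot

A 6-joint arm with a two-finger parallel gripper is mounted at the origin on a cart in front of the work surface, level with it; the furniture and walls round the work are solid. World frame = base frame: x ahead of the robot, y to its left, z up, the work surface at z = 0. Lengths are in m, angles in rad, forces in N, time in s.
With the tool pointing down it reaches from about 0.225 to 0.875 m from the base axis. Payload 3.4 kg.
Tool frame: the origin (TCP) lies midway between the tips of the shut fingers; the grasp point (between the pads) lies 19 mm behind it (pinch_z is the distance from the TCP to the grasp point, in m); z points along the fingers, y is the line along which they close (so a half turn about z gives the same grasp; the last joint's range is limited). The gripper opens to 85 mm and grips with 20 to 120 N. Pads are 22 mm wide; open, the fingers measure 114 mm over their backs; the gripper's body (76 mm by 85 mm) begins 54 mm behind the grasp point. The pads swing forward as they close: fully open they stand 13 mm farther back than shut.
Start: joints at [-1.236, 0.276, 1.505, -0, 1.361, -0.121], TCP at [0.253, -0.516, 0.231] pointing down, gripper open.
Joint ranges: [-2.89, 2.89], [-0.75, 2.08], [0.22, 2.7], [-1.18, 4.32], [0.11, 2.71], [-2.7, 2.7]. Speed limits (rad/s): [2.57, 2.57, 3.14, 3.14, 3.14, 3.14].

## Interface

Orientations are given as a unit quaternion [w, x, y, z].
In Python, from rig import get_state, get_image, sign_off, pinch_z gives the robot as it stands.
- The arm moves only by the tool send_rows, never from a script. Its argument "steps" is one flat list of numbers, 5 for each row, row after row: the gripper's target within -1 to 1 (fully open at 1, half-way at 0, shut at -1), then the shift along the tool's x, y, z in cm, then the turn about the tool's z in degrees. In form: [gripper, x, y, z, roll, gripper, x, y, z, roll, ...]. A call has 1 to 12 rows; each row shifts and turns the commanded pose from where the row before left it, along the tool's axes as they then stand; what a row does not reach is not made up. A row lasts 1/10 s, in which the tool goes at most 50 mm and 8.59 degrees, less where a joint would pass 70% of its speed; a pose out of reach is approached as far as the arm can. A call is refused whole if a number of a shift passes 5 or a number of a turn 8.59, either way. A call with a gripper value outside its range is refused whole. The fingers move at their own pace and stop on an object; "newtons" is the grip in N (left out, the last holds). Time passes only in rows, so rows that do not move let the fingers close. It gives the time, the measured TCP pose, the force, the opening and the grip force at its end, in the units of the state.
- get_state(): the state, without advancing time (a new reading comes with each control period).
- get_image(name): name is "scene" or "side" or "wrist"; returns a dict with "color" (480x640x3 uint8, red, green, blue), "mtx" (3x3 intrinsics, pixels), "T" (4x4, takes a point from camera to world coordinates); the wrist camera has in their place "mount" (4x4, takes a point from camera to tool coordinates, whose origin is the TCP and whose axes are the flange's). Camera axes: x right, y down, z forward; pixel columns grow to the right and rows downward; lengths in m; the calibration is good to about 2 mm. A picture is of the moment at which its call begins: read the wrist's pose just before it. There is no depth.
- sign_off(): hands the job in; it is judged then, once.
The state is a dict: "clock": time; "qpos": joint angles; "qd": joint speeds; "effort": joint torques, N m; "position": TCP position; "ee_rot": TCP orientation; "contact_force": force on the tool from outside, world axes, zero at the start; "moment": the same for the moment, N m; "width": finger opening in m; "gripper_force": force on a finger pad.
Only numpy, scipy, OpenCV 4.12 (cv2) and the standard library are available. Lean on these libraries where they do the work, as an engineer would, in place of code of your own. Each camera call takes 0.05 s, during which the arm holds its last target. There are 200 camera calls.

## Working session

There is one attempt and no reset: what is moved stays moved. The work goes in short steps, Python scripts to look and compute and a tool call to move; the robot and the scene stay as the last step left them, time stands still between calls to the robot, and variables do not carry over. Pictures are saved under pics/ and viewed, at most 10 in all, crops included, and the job is handed in when it is done.

Besides the shell and the picture viewer there is one more tool, called after ">>>" as a command line: name --argument value ..., lists and objects as JSON in quotes. send_rows: Moves the arm, as the interface text tells. Its arguments: {"type":"object","properties":{"steps":{"type":"array"},"newtons":{"type":"number"}},"required":["steps"]}

```bash
ls; mkdir -p pics; python3 - <<'E'
from rig import *
import cv2
print(get_state(), pinch_z)
for n in("scene","side"):
    d=get_image(n); cv2.imwrite(f"pics/{n}0.png",d["color"][:,:,::-1]); print(n,d["mtx"].tolist(),d["T"].round(4).tolist())
d=get_image("wrist");print(d["mtx"].tolist(),d["mount"].tolist())
E
```

```text
pics
{'clock': 0.0, 'qpos': array([-1.23603269e+00,  2.76609579e-01,  1.50614414e+00,  1.17604773e-05,
        1.36066667e+00, -1.21021278e-01]), 'qd': array([-0.00138563, -0.00036833,  0.00096567,  0.00071386, -0.00016761,
       -0.00073408]), 'effort': array([ 2.62682352e-04, -4.16771436e+01, -2.45800924e+01, -2.99022554e-05,
        1.08375467e-02, -2.17140456e-05]), 'position': array([ 0.2529119 , -0.51581237,  0.23042699]), 'ee_rot': array([-9.09265316e-04,  9.74144576e-01,  2.25923679e-01, -9.17631448e-05]), 'contact_force': array([ 0.22746556,  0.13386851, -0.73631471]), 'moment': array([ 0.0102792 , -0.0390932 ,  0.02219837]), 'gripper_force': 0.0, 'width': 0.08560789089891957} 0.0187
scene [[480.63960841113357, 0.0, 322.54460238688296], [0.0, 480.63960841113357, 235.52693422826133], [0.0, 0.0, 1.0]] [[-0.7064, -0.2629, 0.6572, -0.238], [-0.7078, 0.271, -0.6524, 0.7762], [-0.0066, -0.926, -0.3775, 0.585], [0.0, 0.0, 0.0, 1.0]]
side [[617.8049459301903, 0.0, 316.7953740215989], [0.0, 617.8049459301903, 240.6131211085785], [0.0, 0.0, 1.0]] [[-0.9095, -0.2002, 0.3642, 0.0304], [-0.4149, 0.4908, -0.7662, 1.0983], [-0.0253, -0.848, -0.5295, 0.8628], [0.0, 0.0, 0.0, 1.0]]
[[365.9818949316455, 0.0, 318.7877358592858], [0.0, 365.9818949316455, 244.41688905457085], [0.0, 0.0, 1.0]] [[-0.00030418105284027143, -0.9493973181995853, -0.31407744215291933, 0.07968498247023495], [0.999999950920292, -0.0003123618682005758, -2.42791009795843e-05, 0.00021558030809154527], [-7.505530323224528e-05, -0.3140774341233331, 0.949397366618005, -0.1423151942996005], [0.0, 0.0, 0.0, 1.0]]
```

View pics/scene0.png

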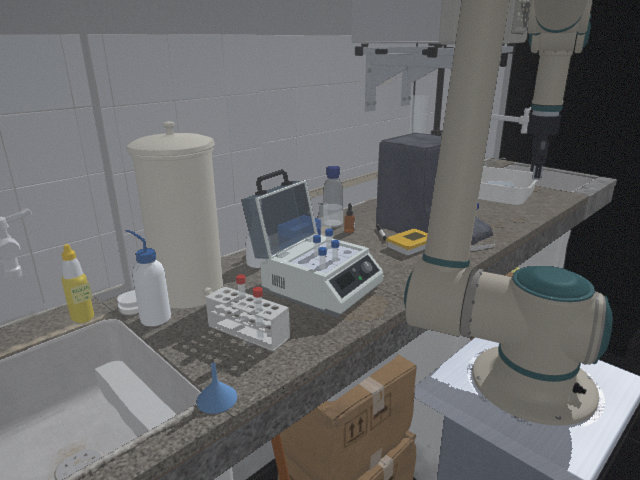

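View pics/side0.png

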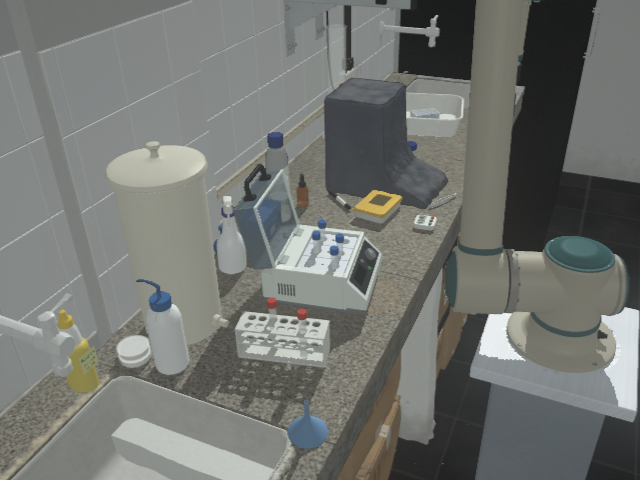

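The views show the heater ahead-left of the robot with four blue caps in its wells (scene ≈ (316..335, 230..255), side ≈ (316..340, 224..252)). The rack stands to its left with red caps at scene (240,281) and (258,293), side (272,302) and (302,314). The handle is at scene (271,180).

```bash
cat > h.py <<'E'
import numpy as np, cv2
from rig import *
from scipy.spatial.transform import Rotation as R
def Rw(s): q=s["ee_rot"]; return R.from_quat([q[1],q[2],q[3],q[0]]).as_matrix()
def cam(n):
    if n=="wrist":
        s=get_state(); d=get_image(n); T=np.eye(4); T[:3,:3]=Rw(s); T[:3,3]=s["position"]; T=T@d["mount"]
    else: d=get_image(n); T=d["T"]
    return d["color"],d["mtx"],T
def onplane(uv,K,T,z):
    uv=np.atleast_2d(np.array(uv,float)); r=(T[:3,:3]@np.linalg.inv(K)@np.c_[uv,np.ones(len(uv))].T).T
    return T[:3,3]+r*((z-T[2,3])/r[:,2])[:,None]
def proj(P,K,T):
    p=(np.atleast_2d(P)-T[:3,3])@T[:3,:3]; q=p@K.T; return q[:,:2]/q[:,2:]
def blobs(im,col,amin=15):
    h=cv2.cvtColor(im,cv2.COLOR_RGB2HSV); H,S,V=h[...,0],h[...,1],h[...,2]
    m=((H<8)|(H>172))&(S>150)&(V>70) if col=="red" else (H>105)&(H<125)&(S>130)&(V>40)
    n,_,st,c=cv2.connectedComponentsWithStats(m.astype(np.uint8))
    return [(c[i],st[i]) for i in range(1,n) if st[i,4]>=amin]
E
python3 - <<'E'
from h import *
for n in("scene","side"):
    im,K,T=cam(n)
    for col,z in(("red",.114),("blue",.133)):
        for c,s in blobs(im,col): print(n,col,c.round(1),s,onplane(c,K,T,z).round(4)[0])
E
```

```text
scene blue [329.4 230.6] [326 229   7   6  20] [ 0.5601 -0.0406  0.133 ]
scene blue [316.6 236.8] [314 235   6   4  17] [0.5538 0.0111 0.133 ]
scene blue [334.9 241.7] [332 240   7   4  17] [0.4996 0.0023 0.133 ]
scene blue [148.7 251.8] [142 249  13   7  36] [0.7674 0.3455 0.133 ]
scene blue [322.6 249.6] [319 248   7   6  22] [0.4875 0.0561 0.133 ]
side blue [163.9 297.5] [157 292  13  12  65] [0.7233 0.3479 0.133 ]
side blue [152.8 297.8] [150 294   7   8  33] [0.743  0.3572 0.133 ]
```

>>> send_rows --steps '[1, 0, 0, -2, -8, 1, 0, 0, -2, -8, 1, 0, 0, -2, -8, 1, 0, 0, -2, -8, 1, 0, 0, -2, -8, 1, 0, 0, -2, -8, 1, 0, 0, -2, -8, 1, 0, 0, -2, -8, 1, 0, 0, -2, -8]'

```text
clock: 1.15
position: [0.2531, -0.5162, 0.412]
ee_rot: [-0.0, 0.653, 0.757, 0.0]
contact_force: [-0.6, -0.7, 0.2]
width: 0.0851
gripper_force: 0.0
```

```bash
cat >> h.py <<'E'
def go(x,y,z,yaw=None):
    s=get_state(); M=Rw(s); d=M.T@(np.array([x,y,z])-s["position"])*100
    print("t",s["clock"],"pos",s["position"].round(4),"yaw",np.degrees(np.arctan2(M[1,0],M[0,0])).round(2),"tool cm",d.round(2),"len",np.linalg.norm(d).round(1))
E
python3 - <<'E'
from h import *
go(.43,.06,.40)
im,K,T=cam("scene"); im2,K2,T2=cam("side")
print("grey",onplane([(385,228),(440,232)],K,T,0)[:,:2].round(3), "spray side",onplane([(232,271)],K2,T2,0).round(3),onplane([(228,200)],K2,T2,.19).round(3))
for a,P in ((im,[(240,280),(258,292)]),(im2,[(272,301),(302,313)])):
  for u,v in P: print(a[v,u])
print("red", onplane([(240,281),(258,293)],K,T,.114).round(3),onplane([(272,302),(302,314)],K2,T2,.114).round(3))
E
```

```text
t 1.15 pos [ 0.2531 -0.5162  0.412 ] yaw 98.44 tool cm [54.39 25.96  1.21] len 60.3
grey [[ 0.678 -0.427]
 [ 0.526 -0.524]] spray side [[0.759 0.057 0.   ]] [[0.758 0.041 0.19 ]]
[116  61  59]
[118  61  59]
[177  82  77]
[178  84  79]
red [[0.527 0.263 0.114]
 [0.459 0.269 0.114]] [[0.532 0.257 0.114]
 [0.461 0.268 0.114]]
```

>>> send_rows --steps '[1, 4.5, 1, 0, 0, 1, 4.5, 1, 0, 0, 1, 4.5, 1.5, 0, 0, 1, 4.5, 2.5, 0, 0, 1, 4.5, 3, 0, 0, 1, 4.5, 3, 0, 0, 1, 4.5, 3, 0, 0, 1, 4.5, 3.5, 0, 0, 1, 4.5, 3.5, 0, 0, 1, 4.5, 3.5, 0, 0, 1, 4.5, 4, 2, 0, 1, 2, 4, 3, 0]'

```text
clock: 2.45
position: [0.4866, 0.0008, 0.3684]
ee_rot: [0.001, 0.656, 0.755, 0.001]
contact_force: [0.9, -0.4, -0.4]
width: 0.0851
gripper_force: 0.0
```

>>> send_rows --steps '[0, 0, 0, 0, 0, 0, 0, 0, 0, 0]'

```text
clock: 2.65
position: [0.4854, -0.0018, 0.3657]
ee_rot: [-0.002, 0.655, 0.755, -0.002]
contact_force: [0.1, 0.1, 0.4]
width: 0.059
gripper_force: 0.0
```

```bash
python3 - <<'E'
from h import *
go(.51,.28,.32)
im,K,T=cam("wrist"); cv2.imwrite("pics/w1.png",im[:,:,::-1]); np.savez("w1.npz",K=K,T=T)
for c,s in blobs(im,"blue"): print(c.round(1),s,onplane(c,K,T,.138).round(4)[0])
E
```

```text
t 2.65 pos [ 0.4854 -0.0018  0.3657] yaw 98.09 tool cm [27.55  6.42  4.56] len 28.7
[324.6 136.5] [316 127  19  20 297] [0.4795 0.0662 0.138 ]
[378.8 188.3] [370 179  19  20 275] [0.5412 0.024  0.138 ]
[325.6 189.6] [317 181  18  18 265] [0.488  0.0152 0.138 ]
[377.6 237.1] [370 228  17  19 256] [ 0.5499 -0.027   0.138 ]
[511.6 293.6] [501 278  22  33 449] [ 0.7098 -0.0704  0.138 ]
[519.9 279.2] [516 278   8   4  22] [ 0.7134 -0.0523  0.138 ]
[506.9 333.8] [ 470  295   79   64 2848] [ 0.7198 -0.1207  0.138 ]
```

View pics/w1.png

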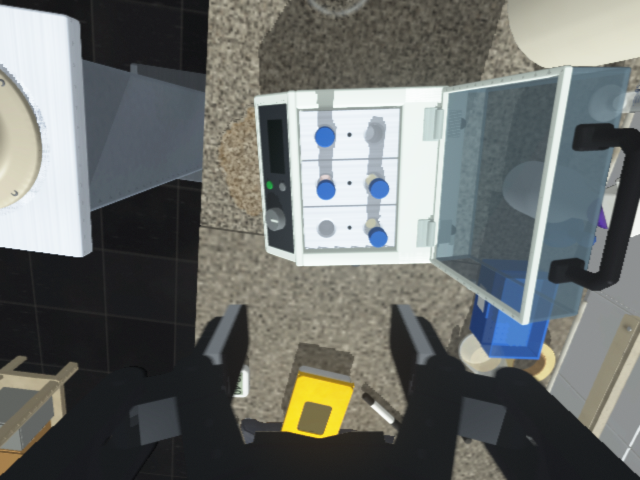

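Wrist view: blue caps at (325,136), (326,190), (379,188), (378,237). The empty wells are rear-left (375,132) and front-right (326,229). Next I look at the rack.

>>> send_rows --steps '[0, 4, 0.5, 0, 0, 0, 4, 0.5, 0, 0, 0, 4, 0.5, 0, 0, 0, 4, 0.5, 0, 0, 0, 4, 0.5, 0, 0, 0, 4, 0.5, 0, 0, 0, 4, 0.5, 0, 0, 0, 0, 0, 0, 0, 0, 0, 0, 0, 0]'

```text
clock: 3.6
position: [0.4812, 0.2789, 0.3684]
ee_rot: [0.001, 0.656, 0.755, 0.0]
contact_force: [0.2, -0.2, -0.8]
width: 0.043
gripper_force: 0.0
```

```bash
sed -i 's/(S>150)&(V>70)/(S>100)\&(V>50)/' h.py; python3 - <<'E'
from h import *
from scipy.optimize import least_squares
im,K,T=cam("wrist"); cv2.imwrite("pics/w2.png",im[:,:,::-1])
for c,s in blobs(im,"red",60): print(c.round(1),s,onplane(c,K,T,.119).round(4)[0])
for c,s in blobs(im,"blue",60): print("blue",c.round(1),s,onplane(c,K,T,.138).round(4)[0])
C=np.array([[.4795,.0662],[.5412,.024],[.488,.0152],[.5499,-.027]]); L=np.array([[-27,52],[27,0],[-27,0],[27,-52]])/1e3
rot=lambda a:np.array([[np.cos(a),-np.sin(a)],[np.sin(a),np.cos(a)]])
r=least_squares(lambda p:(L@rot(p[2]).T+p[:2]-C).ravel(),[.5,0,.1]); p=r.x
print("heater",p,np.degrees(p[2]),r.fun.round(4)); W=lambda l:p[:2]+rot(p[2])@np.array(l)
print("RL",W([.027,.052]),"FR",W([-.027,-.052]),"handle back",W([.156,0]),"bal",W([.028,0]))
d=np.load("w1.npz"); print("well by eye",onplane([(375,132),(326,229)],d["K"],d["T"],.095),"handle eye",onplane([(603,136),(587,277)],d["K"],d["T"],.26))
go(.5,.26,.3)
E
```

```text
[298.7 206. ] [290 197  18  19 258] [0.4596 0.2702 0.119 ]
[360.1 222.8] [352 213  18  20 275] [0.5293 0.2609 0.119 ]
blue [575.6 129.7] [ 542  108   98   47 2287] [0.7175 0.3871 0.138 ]
blue [293.4 373.6] [286 365  15  18 212] [0.4791 0.0677 0.138 ]
blue [295.4 408. ] [289 399  14  19 205] [0.4879 0.0168 0.138 ]
blue [338.1 407.8] [332 399  13  17 174] [0.5411 0.0245 0.138 ]
heater [0.51465    0.0196     0.16729517] 9.585307316078515 [-0.0001  0.0002  0.0001  0.0001  0.     -0.0001  0.     -0.0002]
RL [0.53261422 0.07536995] FR [ 0.49668578 -0.03616995] handle back [0.66847205 0.04557648] bal [0.54225909 0.02426245]
well by eye [[ 0.53333138  0.07708569  0.095     ]
 [ 0.49695905 -0.03788674  0.095     ]] handle eye [[ 0.65624226  0.0955588   0.26      ]
 [ 0.68243505 -0.00084636  0.26      ]]
t 3.65 pos [0.4813 0.2783 0.3684] yaw 98.0 tool cm [-2.06  1.59  6.85] len 7.3
```

View pics/w2.png

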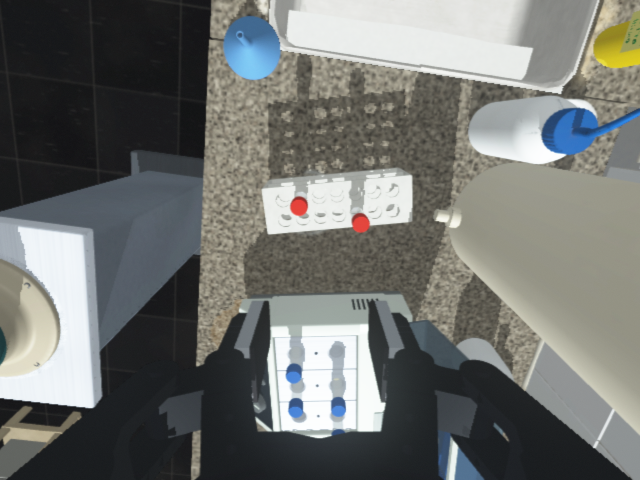

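Rack view: red caps at (299,206) and (360,223); the fits agree to about 1 mm. I take the rear spare (0.529, 0.261) first.

>>> send_rows --steps '[0, -1.2, 2.2, 2, 0, 0, -1.2, 2.3, 2, 0, 0, 0, 0, 4, 0, 0, 0, 0, 4, 0, 0, 0, 0, 3, 0, 0, 0, 0, 3, 0, 0, 0, 0, 0, 0, 0, 0, 0, 0, 0]'

```text
clock: 4.45
position: [0.5297, 0.2609, 0.1886]
ee_rot: [0.0, 0.656, 0.755, 0.0]
contact_force: [-0.1, 1.1, -0.1]
width: 0.0425
gripper_force: 0.0
```

```bash
python3 - <<'E'
from h import *
go(.5293,.2609,.092)
im,K,T=cam("wrist")
for c,s in blobs(im,"red",60): print(c.round(1),s,onplane(c,K,T,.119).round(4)[0],onplane(c,K,T,.123).round(4)[0])
E
```

```text
t 4.45 pos [0.5297 0.2609 0.1886] yaw 97.98 tool cm [ 0.01 -0.05  9.66] len 9.7
[208.2 229.2] [190 212  37  35 969] [0.4603 0.2711 0.119 ] [0.4613 0.2724 0.123 ]
[320.3 258.7] [304 241  33  36 901] [0.5297 0.2616 0.119 ] [0.5295 0.2631 0.123 ]
```

>>> send_rows --newtons 30 --steps '[0, 0, 0, 3, 0, 0, 0, 0, 3, 0, 0, 0, 0, 2, 0, 0, 0, 0, 1.7, 0, 0, 0, 0, 0, 0, -1, 0, 0, 0, 0, -1, 0, 0, 0, 0, -1, 0, 0, 0, 0, -1, 0, 0, 0, 0, -1, 0, 0, 0, 0, -1, 0, 0, 0, 0]'

```text
clock: 5.6
position: [0.5309, 0.2629, 0.0926]
ee_rot: [0.001, 0.655, 0.755, 0.002]
contact_force: [0.6, -0.3, 6.5]
width: 0.0182
gripper_force: 29.6
```

>>> send_rows --steps '[-1, 0, 0, -1, 0, -1, 0, 0, -2, 0, -1, 0, 0, -3, 0, -1, 0, 0, -3, 0, -1, 0, 0, -3, 0, -1, 0, 0, -3, 0, -1, 0, 0, -2, 0, -1, 0, 0, -1, 0, -1, 0, 0, 0, -1.5]'

```text
clock: 6.5
position: [0.5295, 0.2626, 0.2721]
ee_rot: [0.001, 0.645, 0.764, 0.001]
contact_force: [0.1, 0.1, -0.0]
width: 0.0181
gripper_force: 29.7
```

```bash
python3 - <<'E'
from h import *
go(.5326,.0754,.273)
im,K,T=cam("wrist")
M=Rw(get_state()); print(get_state()["position"])
for c,s in blobs(im,"red",60): print(c.round(1),s,onplane(c,K,T,.119).round(4)[0],onplane(c,K,T,get_state()["position"][2]+.03).round(4)[0])
E
```

```text
t 6.5 pos [0.5295 0.2626 0.2721] yaw 99.7 tool cm [-18.5   -2.84  -0.1 ] len 18.7
[0.52888695 0.26234248 0.27062521]
[237.1 201.4] [225 189  25  26 492] [0.4598 0.2705 0.119 ] [0.4935 0.3141 0.3006]
[318.9 350.7] [ 294  319   51   64 2702] [0.5497 0.1414 0.119 ] [0.5282 0.2643 0.3006]
```

>>> send_rows --steps '[-1, -2, -0.3, 0, 0, -1, -3, -0.5, 0, 0, -1, -3, -0.5, 0, 0, -1, -3, -0.5, 0, 0, -1, -3, -0.5, 0, 0, -1, -3, -0.4, 0, 0, -1, -1.5, -0.1, 0, 0, -1, 0, 0, 0, 0, -1, 0, 0, 0, 0]'

```text
clock: 7.45
position: [0.5322, 0.0761, 0.2699]
ee_rot: [-0.001, 0.645, 0.764, -0.0]
contact_force: [0.5, -0.1, -0.4]
width: 0.0179
gripper_force: 29.7
```

```bash
python3 - <<'E'
from h import *
go(.5326,.0754,.272)
im,K,T=cam("wrist"); cv2.imwrite("pics/w3.png",im[:,:,::-1]); np.savez("w3.npz",K=K,T=T)
for n in ("red","blue"):
  for c,s in blobs(im,n,60): print(c.round(1),s,onplane(c,K,T,.138).round(4)[0])
p=get_state()["position"]
print("well proj",proj([.5326,.0754,.095],K,T),"foot proj under TCP",proj(p+[0,0,-.0886],K,T))
E
```

```text
t 7.45 pos [0.5322 0.0761 0.2699] yaw 99.6 tool cm [-0.07  0.03 -0.21] len 0.2
[318.9 351.3] [ 294  319   51   64 2722] [ 0.5493 -0.0313  0.138 ]
[251.8 231.8] [239 219  26  27 523] [0.4795 0.0672 0.138 ]
[255.4 291.6] [244 279  23  26 474] [0.4881 0.0165 0.138 ]
[490.3 380.9] [478 375  23  18 244] [ 0.7065 -0.0361  0.138 ]
well proj [[320.35700432 219.07286369]] foot proj under TCP [[320.53521669 249.592674  ]]
```

View pics/w3.png

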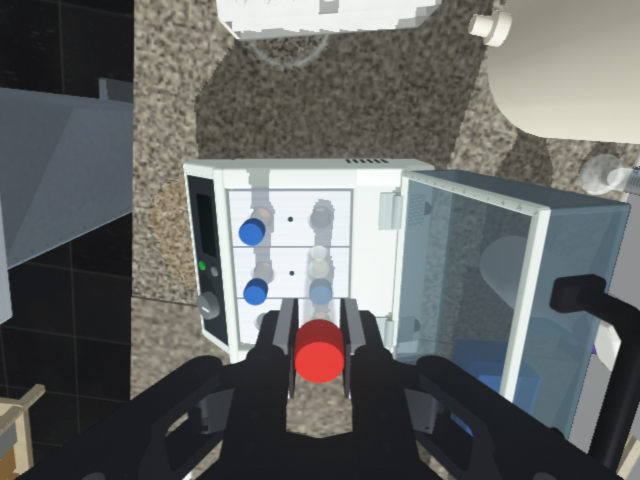

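The tube hangs centred in the fingers at (319,351), the target well is at (321,217), and the foot shows near (319,253). I zoom in to check the alignment.

```bash
python3 - <<'E'
from h import *
im=cv2.imread("pics/w3.png"); d=np.load("w3.npz"); K,T=d["K"],d["T"]
c=im[185:305,260:380]; c=cv2.resize(c,None,fx=5,fy=5,interpolation=cv2.INTER_CUBIC)
M=T[:3,:3]
def circ(P,r,col):
    a=np.linspace(0,2*np.pi,60); pts=np.array([np.array(P)+[r*np.cos(t),r*np.sin(t),0] for t in a])
    q=((proj(pts,K,T)-[260,185]+.5)*5).astype(int); cv2.polylines(c,[q],True,col,1)
circ([.5326,.0754,.095],.012,(0,255,0)); circ([.5324,.0759,.2699-.0806],.008,(0,0,255))
cv2.imwrite("pics/c3.png",c)
E
```

```text
(no output)
```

View pics/c3.png

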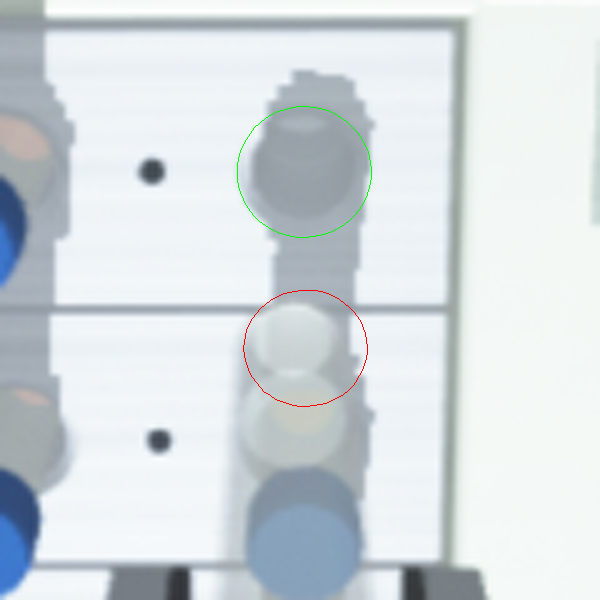

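The predicted well and foot agree with the image to about 1 mm. Lowering now.

>>> send_rows --steps '[-1, 0.05, 0, 2, 0, -1, 0, 0, 2, 0, -1, 0, 0, 2, 0, -1, 0, 0, 2, 0, -1, 0, 0, 1, 0, -1, 0, 0, 0.5, 0, -1, 0, 0, 0.5, 0, -1, 0, 0, 0.5, 0, -1, 0, 0, 0, 0]'

```text
clock: 8.4
position: [0.5323, 0.0759, 0.1655]
ee_rot: [-0.0, 0.645, 0.764, -0.0]
contact_force: [0.4, -0.7, -0.2]
width: 0.0178
gripper_force: 29.7
```

>>> send_rows --steps '[-1, 0, 0, 1, 0, -1, 0, 0, 1, 0, -1, 0, 0, 1, 0, -1, 0, 0, 1, 0, -1, 0, 0, 0.7, 0, -1, 0, 0, 0.3, 0, -1, 0, 0, 0.2, 0, -1, 0, 0, 0, 0]'

```text
clock: 9.2
position: [0.5323, 0.0758, 0.1135]
ee_rot: [-0.0, 0.645, 0.764, -0.0]
contact_force: [0.0, 0.0, -0.2]
width: 0.018
gripper_force: 29.7
```

>>> send_rows --steps '[-1, 0, 0, 0.1, 0, -1, 0, 0, 0.1, 0, -1, 0, 0, 0, 0, 0, 0, 0, 0, 0, 0, 0, 0, 0, 0, 0, 0, 0, 0, 0, 0, 0, 0, 0, 0]'

```text
clock: 9.9
position: [0.5324, 0.0758, 0.1117]
ee_rot: [0.0, 0.645, 0.764, -0.0]
contact_force: [-0.3, 0.5, -0.4]
width: 0.0429
gripper_force: 0.0
```

>>> send_rows --steps '[0, 0, 0, -1, 0, 0, 0, 0, -3, 0, 0, 0, 0, -3, 0, 0, 0, 0, -3, 0, 0, 0, 0, -2, 0, 0, 3, 0, 0, 0, 0, 4, 0, 0, 0, 0, 4, 0, 0, 0, 0, 4, 0, 0, 0, 0, 3, 0, 0, 0, 0, 0, 0, 0, 0]'

```text
clock: 11.0
position: [0.5015, 0.2568, 0.2324]
ee_rot: [-0.0, 0.644, 0.765, 0.001]
contact_force: [0.2, -0.9, -1.2]
width: 0.0427
gripper_force: 0.0
```

```bash
python3 - <<'E'
from h import *
go(.4598,.2705,.17)
im,K,T=cam("wrist")
for n in ("red","blue"):
  for c,s in blobs(im,n,60): print(n,c.round(1),s,onplane(c,K,T,.119).round(4)[0],onplane(c,K,T,.138).round(4)[0])
E
```

```text
t 11.0 pos [0.5015 0.2568 0.2324] yaw 99.86 tool cm [ 2.05 -3.88  6.24] len 7.6
red [265.7 212. ] [252 198  28  29 622] [0.4599 0.2701 0.119 ] [0.4618 0.275  0.138 ]
```

>>> send_rows --steps '[0, 1, -2, 2, 0, 0, 1, -1.9, 2, 0, 0, 0, 0, 2, 0, 0, 0, 0, 2, 0, 0, 0, 0, 2, 0, 0, 0, 0, 2, 0, 0, 0, 0, 1, 0, 0, 0, 0, 1, 0, 0, 0, 0, 0, 0]'

```text
clock: 11.95
position: [0.4602, 0.2657, 0.0909]
ee_rot: [-0.0, 0.646, 0.764, -0.001]
contact_force: [-0.5, -0.1, -0.1]
width: 0.0429
gripper_force: 0.0
```

>>> send_rows --newtons 30 --steps '[-1, 0, 0, 0, 0, -1, 0, 0, 0, 0, -1, 0, 0, 0, 0, -1, 0, 0, 0, 0, -1, 0, 0, 0, 0]'

```text
clock: 12.45
position: [0.4613, 0.2668, 0.0924]
ee_rot: [0.001, 0.645, 0.764, 0.001]
contact_force: [-0.6, -0.1, 2.1]
width: 0.0183
gripper_force: 29.5
```

>>> send_rows --steps '[-1, 0, 0, -1, 0, -1, 0, 0, -2, 0, -1, 0, 0, -3, 0, -1, 0, 0, -3, 0, -1, 0, 0, -3, 0, -1, 0, 0, -3, 0, -1, 0, 0, -2, 0, -1, 0, 0, -1, 0, -1, 0, 0, 0, 0]'

```text
clock: 13.35
position: [0.4608, 0.2667, 0.2731]
ee_rot: [0.001, 0.645, 0.764, 0.001]
contact_force: [0.3, 0.4, 0.1]
width: 0.0179
gripper_force: 29.6
```

```bash
python3 - <<'E'
from h import *
go(.497,-.0357,.272)
E
```

```text
t 13.35 pos [0.4608 0.2667 0.2731] yaw 99.62 tool cm [-30.42  -1.49   0.09] len 30.5
```

>>> send_rows --steps '[-1, -2, 0, 0, 0, -1, -3.5, -0.2, 0, 0, -1, -3.5, -0.2, 0, 0, -1, -3.5, -0.2, 0, 0, -1, -3.5, -0.2, 0, 0, -1, -3.5, -0.2, 0, 0, -1, -3.5, -0.2, 0, 0, -1, -3.5, -0.2, 0, 0, -1, -2.5, -0.1, 0, 0, -1, -1.4, 0, 0, 0, -1, 0, 0, 0, 0, -1, 0, 0, 0, 0]'

```text
clock: 14.55
position: [0.496, -0.0349, 0.271]
ee_rot: [-0.001, 0.645, 0.764, -0.0]
contact_force: [0.5, -0.1, 0.6]
width: 0.0181
gripper_force: 29.6
```

```bash
python3 - <<'E'
from h import *
go(.497,-.0357,.272)
im,K,T=cam("wrist"); p=get_state()["position"]
for n in ("red","blue"):
  for c,s in blobs(im,n,60): print(n,c.round(1),s,onplane(c,K,T,.138).round(4)[0],onplane(c,K,T,p[2]+.027).round(4)[0]-p)
x,y=proj([.4967,-.0362,.095],K,T)[0]; print(x,y)
f=proj(p+[0,0,-.0806],K,T)[0]
def circ(P,r,col):
    a=np.linspace(0,2*np.pi,60); pts=np.array([np.array(P)+[r*np.cos(t),r*np.sin(t),0] for t in a])
    q=((proj(pts,K,T)-o+.5)*5).astype(int); cv2.polylines(c,[q],True,col,1)
o=np.array([260,185]); c=cv2.resize(im[185:305,260:380,::-1],None,fx=5,fy=5,interpolation=cv2.INTER_CUBIC)
circ([.4967,-.0362,.095],.012,(0,255,0)); circ(p+[0,0,-.0806],.008,(0,0,255)); cv2.imwrite("pics/c4.png",c)
E
```

```text
t 14.55 pos [ 0.496  -0.0349  0.271 ] yaw 99.61 tool cm [-0.09  0.08 -0.1 ] len 0.2
red [402.5  90.5] [388  76  30  30 720] [0.5354 0.0753 0.138 ] [0.00819205 0.09157615 0.02700105]
red [318.7 339.9] [ 293  308   52   64 2815] [ 0.5112 -0.1315  0.138 ] [-0.00190795  0.00507615  0.02700105]
blue [320.6  89. ] [308  75  27  29 616] [0.4791 0.0667 0.138 ] [-0.01540795  0.08797615  0.02700105]
blue [320.8 165.5] [309 153  25  26 512] [0.488  0.0152 0.138 ] [-0.01160795  0.06647615  0.02700105]
blue [393.5 165.3] [381 153  26  26 548] [0.541  0.0243 0.138 ] [0.01049205 0.07027615 0.02700105]
blue [389.3 232.4] [378 220  24  26 493] [ 0.5496 -0.0266  0.138 ] [0.01409205 0.04897615 0.02700105]
blue [573.  312.4] [ 540  289   66   53 1736] [ 0.7182 -0.0693  0.138 ] [0.08469205 0.03107615 0.02700105]
blue [596.7 296.7] [572 290  41  19 361] [ 0.732  -0.0522  0.138 ] [0.09039205 0.03827615 0.02700105]
blue [538.9 354.1] [ 491  300  101   90 5091] [ 0.7042 -0.1133  0.138 ] [0.07879205 0.01267615 0.02700105]
320.5463874655037 219.5592577381855
```

View pics/c4.png

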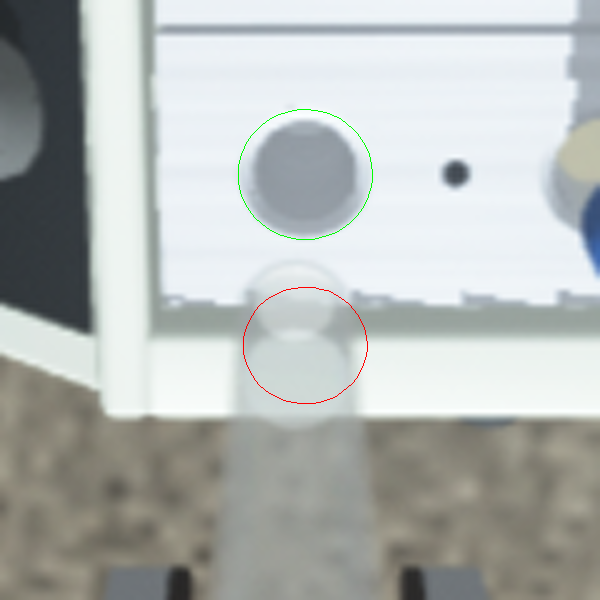

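Second spare: the foot sits about 4 mm further out (crop (297,318)) than nominal. The well is at crop (305,178). The first spare sits in its well. I correct the offset and lower.

>>> send_rows --steps '[-1, -0.52, 0.1, 2, 0, -1, 0, 0, 2, 0, -1, 0, 0, 2, 0, -1, 0, 0, 1.6, 0, -1, 0, 0, 0, 0, -1, 0, 0, 0, 0]'

```text
clock: 15.2
position: [0.4984, -0.0397, 0.1959]
ee_rot: [-0.0, 0.645, 0.764, 0.0]
contact_force: [0.5, -0.3, -0.8]
width: 0.0178
gripper_force: 29.6
```

```bash
python3 - <<'E'
from h import *
im,K,T=cam("wrist"); p=get_state()["position"]; print(p)
for n in ("red","blue"):
  for c,s in blobs(im,n,60): print(n,c.round(1),s[:4],onplane(c,K,T,.138).round(4)[0])
W=[.4967,-.0362,.095]; print(proj(W,K,T))
def circ(P,r,col):
    a=np.linspace(0,2*np.pi,60); pts=np.array([np.array(P)+[r*np.cos(t),r*np.sin(t),0] for t in a])
    q=((proj(pts,K,T)-o+.5)*5).astype(int); cv2.polylines(c,[q],True,col,1)
o=np.array([260,200]); c=cv2.resize(im[200:320,260:380,::-1],None,fx=5,fy=5,interpolation=cv2.INTER_CUBIC)
circ(W,.012,(0,255,0)); circ(p+Rw(get_state())@[.004,0,.0806],.008,(0,0,255)); cv2.imwrite("pics/c5.png",c)
E
```

```text
[ 0.49890927 -0.0399768   0.1965124 ]
red [433.2  66.6] [411  44  45  45] [0.5355 0.0752 0.138 ]
red [318.7 339.9] [293 308  52  64] [ 0.5057 -0.0886  0.138 ]
blue [318.8  64.1] [300  43  38  44] [0.4793 0.0667 0.138 ]
blue [318.6 170.7] [302 153  34  36] [0.4879 0.0152 0.138 ]
blue [418.  170.7] [399 153  39  37] [0.5409 0.0243 0.138 ]
blue [410.3 259.8] [394 242  35  36] [ 0.5494 -0.0265  0.138 ]
blue [617.  348.2] [589 322  51  60] [ 0.6938 -0.0628  0.138 ]
blue [633.8 326.4] [625 324  15   8] [ 0.6975 -0.0461  0.138 ]
blue [579.  398.5] [520 332 120 109] [ 0.6852 -0.1039  0.138 ]
[[318.58669831 238.97620423]]
```

View pics/c5.png

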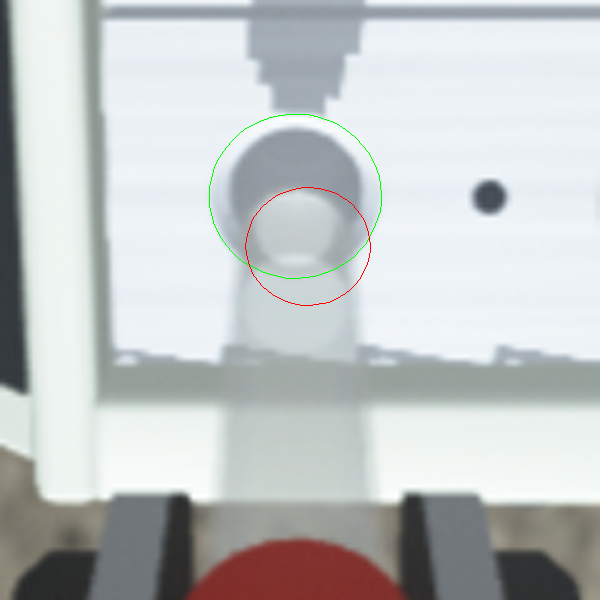

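The foot and well columns coincide (crop 297 vs 296). Lowering.

>>> send_rows --steps '[-1, 0, 0, 0.5, 0, -1, 0, 0, 0.5, 0, -1, 0, 0, 0.5, 0, -1, 0, 0, 0.5, 0, -1, 0, 0, 0.5, 0, -1, 0, 0, 0.5, 0, -1, 0, 0, 0, 0]'

```text
clock: 15.95
position: [0.4978, -0.0406, 0.1648]
ee_rot: [-0.001, 0.645, 0.764, -0.0]
contact_force: [-0.9, -0.5, -0.6]
width: 0.0182
gripper_force: 29.6
```

>>> send_rows --steps '[-1, 0, 0, 1, 0, -1, 0, 0, 1, 0, -1, 0, 0, 1, 0, -1, 0, 0, 1, 0, -1, 0, 0, 0.7, 0, -1, 0, 0, 0.3, 0, -1, 0, 0, 0.2, 0, -1, 0, 0, 0.1, 0, -1, 0, 0, 0, 0]'

```text
clock: 16.85
position: [0.4986, -0.0408, 0.1129]
ee_rot: [0.0, 0.645, 0.764, 0.0]
contact_force: [-0.3, -0.5, -0.5]
width: 0.0181
gripper_force: 29.6
```

>>> send_rows --steps '[0, 0, 0, 0, 0, 0, 0, 0, 0, 0, 0, 0, 0, 0, 0, 0, 0, 0, 0, 0]'

```text
clock: 17.25
position: [0.4985, -0.0407, 0.1128]
ee_rot: [0.0, 0.645, 0.764, 0.0]
contact_force: [-1.1, 0.5, -0.4]
width: 0.0426
gripper_force: 0.0
```

>>> send_rows --steps '[0, 0, 0, -1, 0, 0, 0, 0, -3, 0, 0, 0, 0, -3, 0, 0, 0, 0, -4, 0, 0, 0, 0, -4, 0, 0, 0, 0, -4, 0, 0, 0, 0, -4, 0, 0, 0, 0, -4, 0, 0, 0, 0, 0, 0, 0, 0, 0, 0, 0]'

```text
clock: 18.25
position: [0.4985, -0.0407, 0.384]
ee_rot: [0.001, 0.645, 0.764, 0.001]
contact_force: [-0.1, -0.4, 0.0]
width: 0.0427
gripper_force: 0.0
```

```bash
python3 - <<'E'
from h import *
im,K,T=cam("wrist")
cv2.imwrite("pics/w6.png",im[:,:,::-1]);np.savez("w6.npz",K=K,T=T)
for n in ("red","blue"):
  for c,s in blobs(im,n,60): print(n,c.round(1),s[:4],onplane(c,K,T,.138).round(4)[0])
a,K2,T2=cam("side")
for c,s in blobs(a,"red",15): print("side",c.round(1),s,onplane(c,K2,T2,.133).round(4)[0])
cv2.imwrite("pics/s6.png",a[:,:,::-1])
for w in ([.5326,.0754,.133],[.4967,-.0362,.133]): print(proj(w,K2,T2))
go(.6685,.0456,.36)
E
```

```text
red [375.5  93. ] [366  83  20  21] [0.5352 0.0752 0.138 ]
red [318.  197.7] [310 189  17  19] [ 0.4967 -0.0367  0.138 ]
blue [317.7  92. ] [309  82  19  21] [0.479  0.0666 0.138 ]
blue [317.8 146.9] [309 138  18  19] [0.4878 0.0152 0.138 ]
blue [370.3 146.8] [362 138  18  19] [0.5409 0.0242 0.138 ]
blue [368.1 196.6] [360 188  17  18] [ 0.5494 -0.0267  0.138 ]
blue [575.6 210.5] [571 203  10  15] [ 0.7751 -0.0041  0.138 ]
blue [497.8 252.4] [491 247  14  14] [ 0.707  -0.0646  0.138 ]
blue [497.8 296.1] [458 256  82  74] [ 0.7244 -0.1169  0.138 ]
side [344.5 225.8] [341 222   8   9  63] [ 0.4998 -0.0407  0.133 ]
side [308.5 246.9] [305 243   8   9  63] [0.5386 0.0728 0.133 ]
[[310.4264922  248.01775965]]
[[344.96778431 227.01929778]]
t 18.35 pos [ 0.4976 -0.0405  0.3817] yaw 99.62 tool cm [ 5.64 18.29  2.13] len 19.3
```

View pics/w6.png

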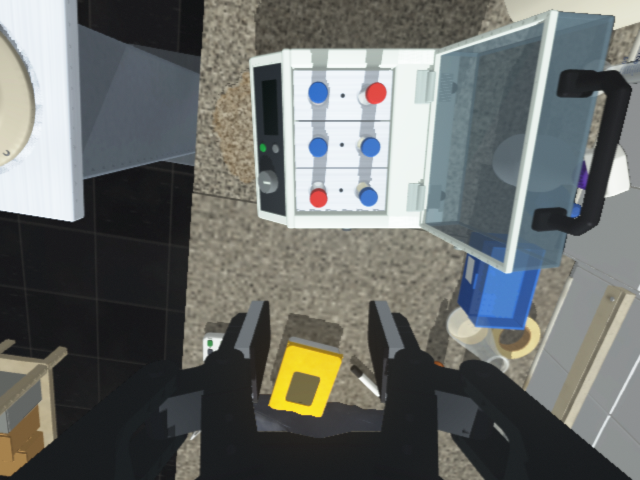

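All six wells are filled: reds at (376,93) and (318,198). The handle bar runs from about (617,90) to (590,212). Checking the handle prediction against this.

```bash
python3 - <<'E'
from h import *
d=np.load("w6.npz"); K,T=d["K"],d["T"]; a=.1673; R2=np.array([[np.cos(a),-np.sin(a)],[np.sin(a),np.cos(a)]])
im=cv2.imread("pics/w6.png"); g=im.max(2)
for s in(-.03,0,.03):
    P=np.r_[np.array([.51465,.0196])+R2@[.156,s],.274]; u=proj(P,K,T)[0]; r=int(round(u[1])); x0=int(u[0])-35
    dark=np.where(g[r,x0:x0+70]<60)[0]+x0; print(u.round(1),dark.min(),dark.max(),dark.mean())
E
```

```text
[579.1 203.4] 583 603 593.0
[589.  159.7] 593 611 602.0
[599.8 112.6] 603 625 614.0
```

```bash
python3 - <<'E'
from h import *
a=.1673; R2=np.array([[np.cos(a),-np.sin(a)],[np.sin(a),np.cos(a)]])
for n in("scene","side"):
    im,K,T=cam(n); g=im.max(2)
    for s in(-.025,0,.025):
        P=np.r_[np.array([.51465,.0196])+R2@[.156,s],.274]; u=proj(P,K,T)[0]; c=int(round(u[0])); r0=int(u[1])-16
        print(n,u.round(1),"col",g[r0:r0+32,c].tolist(),"r0",r0)
        for dl,dv in(("x",[.01*R2[0,0],.01*R2[1,0],0]),("z",[0,0,.01])): print("   d",dl,(proj(P+dv,K,T)[0]-u).round(1))
im,K,T=cam("wrist"); g=im.max(2)
for s in(-.03,0,.03):
    P=np.r_[np.array([.51465,.0196])+R2@[.156,s],.274]; u=proj(P,K,T)[0]; r=int(round(u[1])); x0=int(u[0])-35
    dark=np.where(g[r,x0:x0+70]<60)[0]+x0; print(u.round(1),dark.mean())
    for dl,dv in(("x",[.01*R2[0,0],.01*R2[1,0],0]),("z",[0,0,.01])): print("   d",dl,(proj(P+dv,K,T)[0]-u).round(1))
E
```

```text
scene [280.2 173.5] col [143, 140, 142, 141, 143, 140, 142, 140, 144, 140, 143, 146, 134, 76, 68, 59, 54, 81, 139, 142, 140, 141, 140, 142, 142, 145, 137, 134, 99, 102, 98, 120] r0 157
   d x [-3.  -0.6]
   d z [-0.2 -3.9]
scene [273.6 175.6] col [143, 141, 139, 141, 140, 141, 143, 140, 140, 143, 142, 140, 134, 80, 68, 60, 52, 77, 140, 144, 143, 141, 140, 138, 140, 141, 143, 136, 97, 104, 100, 121] r0 159
   d x [-3.1 -0.6]
   d z [-0.2 -3.9]
scene [266.9 177.8] col [141, 141, 141, 141, 143, 141, 139, 143, 141, 143, 140, 143, 139, 78, 74, 61, 56, 66, 136, 142, 142, 135, 142, 140, 140, 140, 139, 139, 133, 118, 105, 104] r0 161
   d x [-3.1 -0.6]
   d z [-0.2 -4. ]
side [261.7 169.4] col [175, 162, 122, 118, 133, 137, 137, 137, 136, 136, 139, 126, 67, 53, 52, 52, 52, 54, 53, 53, 53, 52, 52, 53, 52, 51, 52, 58, 100, 105, 106, 105] r0 153
   d x [-4.3 -0.4]
   d z [-0.3 -4.1]
side [257.9 174.2] col [129, 126, 131, 135, 136, 136, 70, 68, 74, 68, 59, 55, 54, 51, 116, 138, 139, 140, 103, 131, 106, 98, 105, 106, 106, 105, 105, 105, 106, 105, 105, 105] r0 158
   d x [-4.3 -0.4]
   d z [-0.3 -4.2]
side [254.  179.2] col [126, 134, 135, 137, 137, 97, 61, 65, 75, 70, 60, 55, 54, 51, 117, 138, 140, 140, 140, 125, 116, 111, 105, 105, 105, 106, 104, 105, 104, 106, 105, 77] r0 163
   d x [-4.4 -0.4]
   d z [-0.4 -4.2]
[584.6 205.3] 599.0
   d x [14.5  0. ]
   d z [10.3  3.2]
[594.9 161. ] 609.0
   d x [15.  0.]
   d z [11.1  1.5]
[605.9 113.2] 621.0
   d x [15.6  0. ]
   d z [12.1 -0.4]
```

The three cameras agree the bar lies about 10 mm further back, so the well pattern sits 10 mm forward of the heater origin. I go above the bar at (0.678, 0.051).

>>> send_rows --steps '[0, 1, 2, 0, 0, 0, 1, 3, 0, 0, 0, 1, 3, 0, 0, 0, 1, 3, 0, 0, 0, 1, 3, 0, 0, 0, 1, 3, 1, 0, 0, 0, 2.3, 1, 0, 0, 0, 0, 0, 0, 0, 0, 0, 0, 0]'

```text
clock: 19.4
position: [0.6782, 0.0507, 0.3609]
ee_rot: [-0.001, 0.645, 0.764, -0.001]
contact_force: [-0.8, 0.0, 0.2]
width: 0.0428
gripper_force: 0.0
```

```bash
python3 - <<'E'
from h import *
go(.6782,.0512,.256)
im,K,T=cam("wrist"); g=im.max(2); cv2.imwrite("pics/w7.png",im[:,:,::-1]); print(K[0,2])
a=.1673; R2=np.array([[np.cos(a),-np.sin(a)],[np.sin(a),np.cos(a)]])
for s in(-.02,0,.02):
    P=np.r_[np.array([.51465,.0196])+R2@[.1665,s],.274]; u=proj(P,K,T)[0]; print(u.round(1))
E
```

```text
t 19.4 pos [0.6782 0.0507 0.3609] yaw 99.62 tool cm [ 0.05  0.05 10.49] len 10.5
318.7877358592858
[320.7 283. ]
[320.8 255.5]
[320.8 226.6]
```

View pics/w7.png

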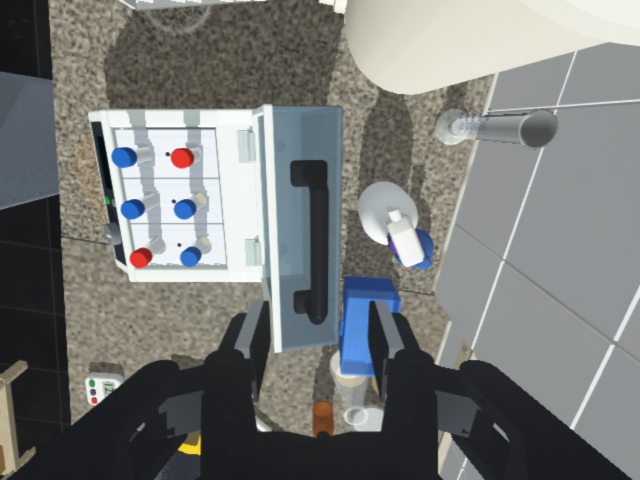

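The bar is centred between the fingers (column about 318). Descend and grip.

>>> send_rows --newtons 25 --steps '[0, 0.3, -0.1, 2, 0, 0, 0, 0, 3, 0, 0, 0, 0, 2.5, 0, 0, 0, 0, 1.5, 0, 0, 0, 0, 1, 0, 0, 0, 0, 0.5, 0, 0, 0, 0, 0, 0, -1, 0, 0, 0, 0, -1, 0, 0, 0, 0, -1, 0, 0, 0, 0, -1, 0, 0, 0, 0, -1, 0, 0, 0, 0]'

```text
clock: 20.65
position: [0.6776, 0.0534, 0.2588]
ee_rot: [0.001, 0.645, 0.764, 0.001]
contact_force: [-1.0, -1.0, 4.7]
width: 0.011
gripper_force: 24.6
```

>>> send_rows --steps '[-1, 0, 0, 0, 0, -1, 0, 0, 0, 0]'

```text
clock: 20.85
position: [0.6776, 0.0534, 0.2588]
ee_rot: [0.001, 0.645, 0.764, 0.001]
contact_force: [-0.4, -0.3, 5.8]
width: 0.011
gripper_force: 24.6
```

```bash
python3 - <<'E'
from h import *
go(.6782,.0512,.256)
s=get_state(); print(s["contact_force"],s["width"],s["gripper_force"])
# arc from current
p=s["position"]; a=.1673
th0=np.arctan2(174,71)
prev=None; q0=np.arctan2(174,71)
for k in range(15):
    f=q0+(np.radians(107.7)-q0)*k/14; c=np.array([188*np.cos(f),188*np.sin(f)])
    if prev is not None: print((c-prev).round(2),end=" ")
    prev=c
E
```

```text
t 20.85 pos [0.6776 0.0534 0.2588] yaw 99.62 tool cm [-0.23  0.02  0.28] len 0.4
[-0.4426027  -0.3087534   5.81792231] 0.011024354449179838 24.64555263519287
[-8.74  3.32] [-8.9   2.88] [-9.03  2.43] [-9.14  1.98] [-9.23  1.52] [-9.29  1.06] [-9.33  0.6 ] [-9.35  0.13] [-9.34 -0.33] [-9.32 -0.79] [-9.27 -1.26] [-9.19 -1.72] [-9.09 -2.17] [-8.98 -2.62]
```

>>> send_rows --steps '[-1, 0, -0.44, -0.17, 0, -1, 0, -0.44, -0.17, 0, -1, 0, -0.45, -0.14, 0, -1, 0, -0.45, -0.14, 0, -1, 0, -0.45, -0.12, 0, -1, 0, -0.45, -0.12, 0, -1, 0, -0.46, -0.1, 0, -1, 0, -0.46, -0.1, 0, -1, 0, -0.46, -0.08, 0, -1, 0, -0.46, -0.08, 0, -1, 0, -0.46, -0.05, 0, -1, 0, -0.46, -0.05, 0]'

```text
clock: 22.05
position: [0.6229, 0.0441, 0.271]
ee_rot: [0.0, 0.645, 0.764, -0.0]
contact_force: [2.3, -0.3, 4.4]
width: 0.0112
gripper_force: 26.1
```

>>> send_rows --steps '[-1, 0, 0, 0, 0]'

```text
clock: 22.15
position: [0.6226, 0.0441, 0.271]
ee_rot: [-0.0, 0.645, 0.764, -0.0]
contact_force: [2.3, -0.1, 4.7]
width: 0.0109
gripper_force: 26.1
```

>>> send_rows --steps '[-1, 0, -0.47, -0.03, 0, -1, 0, -0.47, -0.03, 0, -1, 0, -0.47, -0.01, 0, -1, 0, -0.47, -0.01, 0, -1, 0, -0.47, 0.02, 0, -1, 0, -0.47, 0.02, 0, -1, 0, -0.47, 0.04, 0, -1, 0, -0.47, 0.04, 0, -1, 0, -0.47, 0.06, 0, -1, 0, -0.47, 0.06, 0, -1, 0, -0.46, 0.09, 0, -1, 0, -0.46, 0.09, 0]'

```text
clock: 23.35
position: [0.5676, 0.0348, 0.2672]
ee_rot: [-0.0, 0.645, 0.764, -0.0]
contact_force: [2.0, -2.4, 1.1]
width: 0.0108
gripper_force: 25.8
```

>>> send_rows --steps '[-1, 0, -0.4, 0.1, 0, -1, 0, -0.4, 0.1, 0, -1, 0, -0.3, 0.08, 0, -1, 0, -0.2, 0.06, 0, -1, 0, 0, 0, 0, -1, 0, 0, 0, 0]'

```text
clock: 23.95
position: [0.5552, 0.0328, 0.2642]
ee_rot: [0.0, 0.645, 0.764, -0.0]
contact_force: [1.3, -2.4, 3.2]
width: 0.0109
gripper_force: 25.9
```

```bash
python3 - <<'E'
from h import *
a=.1673; h=np.array([np.cos(a),np.sin(a)])
for off in(.0,.0095,.0105):
    hinge=np.array([.51465,.0196])+h*(.085+off)
    ps=[]
    for i in range(3): s=get_state(); ps.append(s["position"]); cam("side")
    p=np.mean(ps,0); x=(p[:2]-hinge)@h; print(off,x,p, "z bar from",p[2]+.0187-.1, "ang", np.arctan2(p[2]+.0187-.1,x)-np.arctan2(.174,.071))
print((np.array([.6776,.0534])-p[:2])@h, s["contact_force"],s["gripper_force"],s["clock"])
for n in("scene","side"):
    im,K,T=cam(n); g=im.max(2)
    cv2.imwrite(f"pics/{n}9.png",im[:,:,::-1])
    for sy in(-.025,.03):
      P=np.r_[np.array([.51465,.0196])+h*.0385+np.array([-h[1],h[0]])*sy,.279]; u=proj(P,K,T)[0]; c=int(round(u[0])); r0=int(u[1])-12
      print(n,u.round(1),r0,g[r0:r0+24,c].tolist(),[(proj(P+dv,K,T)[0]-u).round(1).tolist() for dv in([.01*h[0],.01*h[1],0],[0,0,.01])])
E
```

```text
0.0 -0.042713906394927455 [0.55530499 0.03280392 0.26417811] z bar from 0.1828781102771382 ang 0.6168747890527351
0.0095 -0.05215156347991296 [0.55536835 0.03280318 0.26420832] z bar from 0.18290832015501832 ang 0.665177159624188
0.0105 -0.05314520088058918 [0.55537434 0.03280592 0.2641941 ] z bar from 0.182894096800344 ang 0.670214771993052
0.12394848567834142 [ 0.32032952 -2.27799571  2.89075931] 25.95840632915497 24.35
scene [318.  178.5] 166 [59, 58, 61, 60, 58, 71, 135, 139, 137, 75, 70, 55, 57, 53, 81, 85, 63, 54, 53, 56, 45, 50, 49, 76] [[-3.4, -0.6], [-0.0, -4.1]]
scene [303.9 183.9] 171 [62, 95, 95, 90, 93, 91, 90, 90, 88, 64, 80, 60, 57, 54, 73, 106, 112, 110, 110, 112, 108, 111, 109, 110] [[-3.4, -0.7], [-0.1, -4.2]]
side [312.7 172.1] 160 [49, 51, 51, 52, 52, 52, 52, 52, 52, 53, 51, 52, 53, 53, 53, 53, 54, 53, 53, 54, 53, 55, 53, 53] [[-4.4, -0.4], [-0.1, -4.2]]
side [305.8 183.3] 171 [104, 104, 69, 52, 51, 66, 73, 67, 57, 50, 48, 48, 57, 84, 104, 108, 105, 105, 104, 103, 104, 104, 104, 105] [[-4.6, -0.4], [-0.2, -4.3]]
```

>>> send_rows --steps '[-1, 0, -0.15, 0.05, 0, -1, 0, -0.15, 0.05, 0, -1, 0, -0.15, 0.05, 0, -1, 0, 0, 0, 0, -1, 0, 0, 0, 0, -1, 0, 0, 0, 0, -1, 0, 0, 0, 0, -1, 0, 0, 0, 0]'

```text
clock: 25.3
position: [0.5509, 0.0321, 0.2626]
ee_rot: [0.0, 0.645, 0.764, -0.0]
contact_force: [-0.8, -3.0, 4.1]
width: 0.0108
gripper_force: 26.1
```

```bash
python3 - <<'E'
from h import *
a=.1673; h=np.array([np.cos(a),np.sin(a)])
s=get_state(); p=s["position"]; print((np.array([.6776,.0534])-p[:2])@h,p,s["contact_force"],s["gripper_force"])
for n in("scene","side"):
    im,K,T=cam(n); g=im.max(2)
    P=np.r_[np.array([.51465,.0196])+h*.0385+np.array([-h[1],h[0]])*.03,.279]; u=proj(P,K,T)[0]; c=int(round(u[0])); r0=int(u[1])-12
    print(n,u.round(1),r0,g[r0:r0+24,c].tolist())
    if n=="scene":
      for c_,s_ in blobs(im,"red",8): print(c_,s_)
E
```

```text
0.12852150553874003 [0.55086255 0.03205991 0.26263077] [-0.80529978 -3.01531102  4.11408983] 26.14605724811554
scene [303.9 183.9] 171 [60, 61, 83, 102, 102, 103, 98, 86, 87, 88, 73, 70, 67, 56, 44, 55, 96, 114, 114, 110, 111, 116, 114, 112]
[346.85714286 236.35714286] [343 233   8   8  56]
[302.78 245.14] [299 242   8   8  50]
side [305.8 183.3] 171 [51, 50, 49, 48, 50, 50, 50, 52, 53, 61, 76, 69, 64, 54, 51, 48, 49, 75, 92, 97, 102, 102, 102, 101]
```

```bash
python3 -c "
from rig import *
print(sign_off())"
```

```text
the job is handed in; nothing more can be done
None
```

I handed the job in with both red-capped spares standing in the two empty wells and let go of. The gripper is holding the lid by its handle at the balance point, to within what the cameras can resolve (bar within about 1 pixel of its predicted position).

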